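# Tip a pressure gauge out of its foam and clip it in the bench stand

## Robot

A 6-joint arm with a two-finger parallel gripper is mounted at the origin on the work surface. World frame = base frame: x ahead of the robot, y to its left, z up, the work surface at z = 0. Lengths are in m, angles in rad, forces in N, time in s.
With the tool pointing down it reaches from about 0.35 to 0.775 m from the base axis. Payload 5.5 kg.
Tool frame: the origin (TCP) lies between the finger pads; the fingertips stand arm.tcp_to_tips ahead of it and the grasp point (between the pads) lies 6 mm ahead of it (arm.tcp_to_tips is the distance from the TCP to the fingertips, in m); z points along the fingers, y is the line along which they close (so a half turn about z gives the same grasp; the last joint's range is limited). The gripper opens to 85 mm and grips with 20 to 120 N. Pads are 22 mm wide; open, the fingers measure 114 mm over their backs; the gripper's body (76 mm by 85 mm) begins 54 mm behind the grasp point. The pads swing forward as they close: fully open they stand 13 mm farther back than shut.
Start: joints at [1.004, 0.313, 0.046, 1.304, 0, 1.431], TCP at [0.238, 0.523, 0.256] pointing down, gripper open.
Joint ranges: [-2.76, 2.76], [-0.86, 1.69], [-1.03, 1.26], [-2.2, 2.34], [-1.47, 1.5], [-3.14, 3.14]. Speed limits (rad/s): [2.57, 2.57, 3.14, 3.14, 3.14, 3.14].

## Interface

Orientations are given as [roll, pitch, yaw] about the fixed x, y, z axes, in that order (R = Rz(yaw) Ry(pitch) Rx(roll)).
In Python, from station import arm, imaging, close_job gives the robot as it stands. The module is installed in compiled form; this text tells all that it offers.
- The arm moves only by the tool drive_tool, never from a script. Its argument "increments" is a list of rows, each a list of 3 entries, a list of its own where there are three numbers: the opening, from 0 (shut) to 1 (fully open), then the shift along the world's x, y, z in mm, then the turn, a rotation vector about the world's x, y, z in degrees. In form: [[hand, [dx, dy, dz], [rx, ry, rz]], ...]. A call has 1 to 20 rows; each row is the pose to reach, as a shift and turn from the pose commanded when the call began; what a row does not reach only later rows make up. A row lasts 1/10 s, in which the tool goes at most 50 mm and 8.59 degrees, less where a joint would pass 70% of its speed; a pose out of reach is approached as far as the arm can. A call with a gripper value outside its range is refused whole. The fingers move at their own pace and stop on an object; the grip force is fixed at half the most. Time passes only in rows, so rows that repeat a pose let the fingers close. It gives the time, the measured TCP pose, the force, the opening and the grip force at its end, in the units of the state.
- arm.sense(): the state, without advancing time (a new reading comes with each control period).
- imaging.camera(name): name is "scene" or "top"; returns a dict with "image" (384x512x3 uint8, blue, green, red), "fx", "fy", "cx", "cy" (pixels), "extrinsics" (4x4, takes a point from camera to world coordinates). Camera axes: x right, y down, z forward; pixel columns grow to the right and rows downward; lengths in m; the calibration is good to about 2 mm. A picture is of the moment at which its call begins. There is no depth.
- close_job(): hands the job in; it is judged then, once.
Trained networks look in a picture, given as the dict that the camera call returned (one of the last four; its "shot" number tells which), for a name from the list of things; names that differ only in an ending like _2 or _b are one class to them, and where a whole thing is asked for, a point or a joint stands for the part that bears it (a point fixed in the world has none). Each returns a list of dicts, best first, with "score" (0 to 1); they miss things now and then, are a little off and sometimes report something else, mostly with a low value. They report only what shows in the picture. A call takes as long as a camera call. They do not tell look-alikes from the thing itself.
- imaging.boxes_of(picture, target): "box" ([left, top, right, bottom] in pixels, round what is visible of it).
- imaging.silhouettes(picture, target): "pixels" (384x512 bool, what is visible of it) and "box" ([left, top, right, bottom] in pixels, round what is visible of it).
The state is a dict: "clock": time; "joint_pos": joint angles; "joint_velocities": joint speeds; "joint_torque": joint torques, N m; "tool_pos": TCP position; "tool_rot": TCP orientation; "ft_force": force on the tool from outside, world axes, zero at the start; "wrist_torque": the same for the moment, N m; "gripper_width": finger opening in m; "finger_force": force on a finger pad.
Only numpy, scipy, OpenCV 4.12 (cv2) and the standard library are available. Lean on these libraries where they do the work, as an engineer would, in place of code of your own. Each camera call takes 0.05 s, during which the arm holds its last target. There are 200 camera calls.

## Task

Tip the orange digital pressure gauge out of its tight foam cutout by raising the end that lies in the finger recess first, turn it over, and put it in the sloped bench stand with the tucked-in end down against the heel and the display looking up and out. Then press its upper end back until the red spring catch clicks over it, and stop pushing: do not strain the gauge against foam or stand. Leave the brass fittings and the grease jar where they are.

Things in the scene. Friction and masses are not known exactly. Their poses are not given: they have to be found in the camera images.
- gauge: Orange box-shaped pressure gauge, 110 x 48 x 28 mm, 0.15 to 0.29 kg. Origin: middle of its DISPLAY face (black panel, pale screens, buttons). x: along the length to the head end; y: across the 48 mm width; z: out of the BACK (face with grey battery door, at z = 28 mm). At the start it lies display down, back up, along the tray's x.
- gauge_head (a point): Centre of the gauge's head end face (gauge x = 55, z = 14 mm): the end in the finger recess, which goes on top in the stand. Axes as gauge.
- gauge_tail (a point): Centre of the gauge's tail end face (gauge x = -55, z = 14 mm): the end tucked under the foam lip, which goes down against the stand's heel. Axes as gauge.
- tray: Fixed blue tray of dark foam: x -88..96, y -69..113 mm, foam top z = 40 mm. Origin on the table under the cutout's middle, z up, x from the tucked end to the finger recess. The gauge lies on a ledge at z = 12 mm, x -55..55, back flush with the foam. Cutout's tail wall at x = -57; from there to x = 12 foam walls stand 1.5 mm off each side of the gauge.
- lip (a point): Lower front edge of the foam lip (tray x = -47, z = 41.5 mm; 8 mm thick, across the whole cutout, foam behind it as high). It covers the gauge's last 8 mm, 1.5 mm above it, so a straight lift is blocked: raise the head while drawing the gauge to tray +x by 28 mm x sin(tilt), or its tail's upper edge jams on the tail wall; then 12 mm more clears the lip.
- recess (a point): Middle of the floor of the finger recess (tray x 12..75, y -60..60 mm, floor z = 6 mm), open around the gauge's head end: room for a finger on each long side of the gauge's last 43 mm.
- slope: Cradle of the fixed aluminium stand. Origin: corner of backrest and heel, 24 mm above the table. x: up the backrest (45 degrees); z: out of the backrest on the open side (45 degrees up); y: level. Backrest z = 0, x to 111 mm, 72 mm wide, above x = 60 only 28 mm. Cheeks at y = +-30 mm (x 0..50, z 0..14). Seated: gauge head at (110, 0, 14), tail at (0, 0, 14) mm, back on the backrest.
- heel (a point): Point on the heel (slope 0, 0, 14 mm) where the tail's centre rests when seated. The heel is the plane slope x = 0, z 0..18 mm, square to the backrest: a V in which the gauge slides home by its weight (leaning forward by angle a, its back edge stays 18 mm x tan a short of home). The stand's base, 150 x 90 x 10 mm, is on the table below. Axes as slope.
- nose (a point): Tip of the red catch at rest (slope 106.5, 0, 30.4 mm; fixed to the stand, it does not follow the catch). The catch is 22 mm wide; from the tip a bevel rises away to slope x = 113, z = 45 mm. It overhangs a seated gauge's head by 3.5 mm with 1.5 mm slack.
- catch (a joint): Travel of the red spring catch in m, along slope x: 0 sprung home, up to 0.012 pushed away. Pressing the gauge's head to the backrest pushes it back up to 5 mm against 2 to 6 N of spring (some 5 to 15 N of push), then it snaps back over the gauge's edge to 0.
- fitting0: Brass hose fitting, 25 mm across and 34 mm tall, standing in a square foam pocket of the tray (tray y = 88 mm, top flush with the foam): leave alone. Origin at the centre of its foot.
- fitting1: Second brass fitting, like the first: leave alone.
- grease_jar: Grease jar with a yellow label and black cap, 72 mm across, 75 mm tall, standing on the bench: leave alone. Origin at the centre of its foot.
Things that resemble listed ones, but are neither listed nor needed, are in the scene too. Of the things shaped like the gauge, the orange one is meant.

How it is judged:
By the outcome, as a careful person would: the job done as asked, in the order asked, and still so for the second after the job is handed in, with the robot touching nothing.
It also fails if it takes over 56 s, if anything falls off the work surface, if the arm or the gripper's body presses on something with over 40 N, if the wrist force passes 120 N, or if a joint passes its speed limit or range.

## Working session

There is one attempt and no reset: what is moved stays moved. The work goes in short steps, Python scripts to look and compute and a tool call to move; the robot and the scene stay as the last step left them, time stands still between calls to the robot, and variables do not carry over. Pictures are saved under pics/ and viewed, at most 10 in all, crops included, and the job is handed in when it is done.

Besides the shell and the picture viewer there is one more tool, called after "Request:" by a JSON object that holds its "api" and its "payload". drive_tool: Moves the arm, as the interface text tells. Its arguments: {"type":"object","properties":{"increments":{"type":"array"}},"required":["increments"]}

```bash
mkdir -p pics; python3 - <<'E'
from station import arm, imaging
import cv2, numpy as np
np.set_printoptions(precision=4,suppress=True)
print(arm.sense(), arm.tcp_to_tips)
for n in("top","scene"):
    p=imaging.camera(n); cv2.imwrite(f"pics/{n}0.png",cv2.resize(p["image"],(800,600),interpolation=cv2.INTER_CUBIC))
    print(n,p["fx"],p["fy"],p["cx"],p["cy"]); print(p["extrinsics"])
    for t in("gauge","tray","slope","catch","fitting0","grease_jar"):
        print(t,[(np.round(d["box"],1).tolist(),round(d["score"],2)) for d in imaging.boxes_of(p,t)])
E
```

```text
{'clock': 0.0, 'joint_pos': array([ 1.0044,  0.314 ,  0.045 ,  1.3036, -0.    ,  1.4312]), 'joint_velocities': array([-0.0002, -0.0001,  0.0009, -0.0011,  0.0003, -0.0008]), 'joint_torque': array([ -0.0008, -48.0624,  29.8536,   0.0194,   0.0001,   0.    ]), 'tool_pos': array([0.2378, 0.523 , 0.2554]), 'tool_rot': array([-3.1398, -0.0002,  2.7148]), 'ft_force': array([0.0652, 0.029 , 0.7247]), 'wrist_torque': array([ 0.0269, -0.0183,  0.001 ]), 'finger_force': 0.0, 'gripper_width': 0.085583823212703} 0.025
top 476.6028532005342 476.6028532005342 262.25245080948685 188.88100630356348
[[-0.0109 -0.9904  0.1379  0.3752]
 [-0.9997  0.0076 -0.0251  0.0481]
 [ 0.0238 -0.1381 -0.9901  1.0691]
 [ 0.      0.      0.      1.    ]]
gauge [([242.5, 196.4, 290.9, 221.7], 0.89), ([182.8, 173.1, 206.2, 218.5], 0.83), ([112.6, 86.8, 155.9, 135.5], 0.74), ([179.7, 255.3, 222.6, 309.4], 0.65)]
tray [([137.4, 152.4, 225.8, 243.1], 0.84), ([372.7, 175.5, 388.9, 196.3], 0.68)]
slope [([346.9, 157.3, 390.8, 202.6], 0.75), ([181.5, 168.8, 205.1, 218.1], 0.34)]
catch [([370.4, 174.7, 388.7, 196.8], 0.58)]
fitting0 [([147.3, 178.8, 157.8, 187.3], 0.68)]
grease_jar [([136.8, 151.4, 229.6, 239.5], 0.74), ([260.0, 96.3, 288.3, 135.0], 0.73)]
scene 347.69818118078445 347.69818118078445 254.95967954238094 189.30664313673714
[[ 0.5987  0.6334 -0.4903  0.9271]
 [ 0.8008 -0.4611  0.3822 -0.2795]
 [ 0.016  -0.6215 -0.7833  0.7626]
 [ 0.      0.      0.      1.    ]]
gauge [([358.2, 189.0, 396.9, 229.5], 0.7), ([215.3, 187.3, 254.8, 225.0], 0.68), ([226.5, 138.1, 264.1, 161.6], 0.64)]
tray [([253.3, 145.3, 347.3, 218.3], 0.87)]
slope [([147.9, 232.5, 197.7, 293.6], 0.66)]
catch []
fitting0 [([144.6, 233.0, 194.1, 297.7], 0.58)]
grease_jar [([266.2, 244.9, 297.9, 283.8], 0.93)]
```

View pics/top0.png

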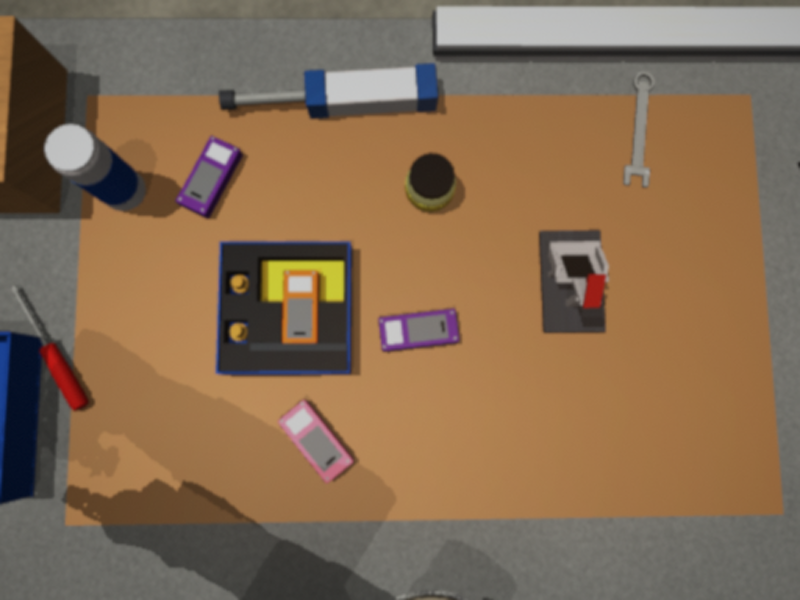

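View pics/scene0.png

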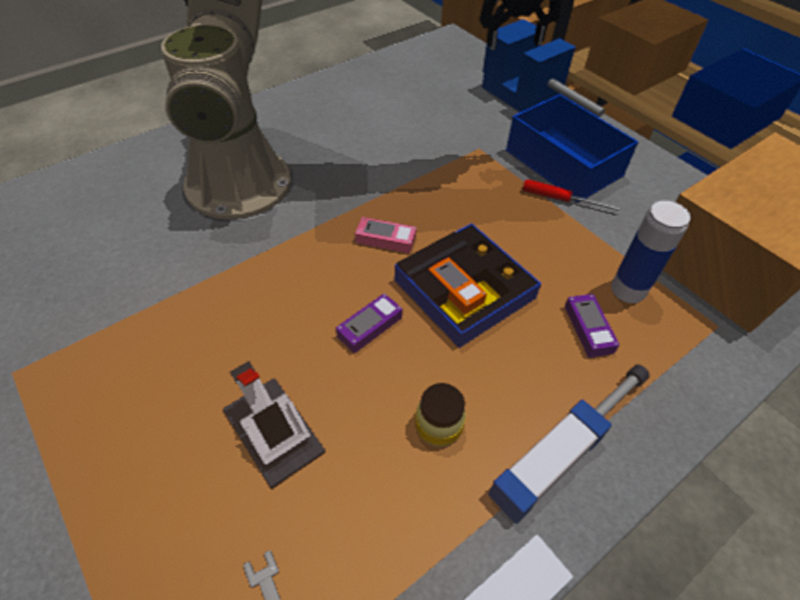

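The top view shows four things shaped like the gauge, in 800x600 pixels:
- Orange at (300,307), lying in the tray.
- Purple at (210,177) and purple at (418,330).
- Pink at (317,440).

Only the orange one in the foam cutout fits the description. The brass fittings are at (238,283) and (238,331). The stand is at (573,280), with its red catch on the robot side at (595,290). I'll confirm with enlarged crops and collect colour masks for fitting.

```bash
cat > h.py <<'E'
from station import arm, imaging
import cv2, numpy as np
from scipy.optimize import minimize, least_squares
np.set_printoptions(precision=4,suppress=True)
def proj(p,P):
    E=np.linalg.inv(p["extrinsics"]); q=np.atleast_2d(P)@E[:3,:3].T+E[:3,3]
    return np.c_[p["fx"]*q[:,0]/q[:,2]+p["cx"], p["fy"]*q[:,1]/q[:,2]+p["cy"]]
def onz(p,uv,z):
    E=p["extrinsics"]; d=E[:3,:3]@np.array([(uv[0]-p["cx"])/p["fx"],(uv[1]-p["cy"])/p["fy"],1]); o=E[:3,3]
    return o+d*(z-o[2])/d[2]
def crop(p,u,v,w,h,W=400,H=300):
    u,v=int(u-w/2),int(v-h/2); return cv2.resize(p["image"][v:v+h,u:u+w],(W,H),interpolation=cv2.INTER_CUBIC)
def shots(): return imaging.camera("top"),imaging.camera("scene")
E
python3 - <<'E'
from h import *
t,s=shots()
a=np.hstack([crop(t,188,197,112,84),crop(t,367,180,80,60)]); b=np.hstack([crop(s,298,182,112,84),crop(s,175,270,88,66)])
cv2.imwrite("pics/c1.png",np.vstack([a,b]))
for n,p in(("t",t),("s",s)):
    hsv=cv2.cvtColor(p["image"],cv2.COLOR_BGR2HSV)
    w=(192,195) if n=="t" else (292,181)
    for y in range(w[1]-24,w[1]+28,6): print(n,y,[tuple(int(c) for c in hsv[y,x]) for x in range(w[0]-18,w[0]+19,6)])
E
```

```text
t 171 [(30, 187, 202), (30, 187, 200), (29, 190, 199), (29, 190, 199), (29, 190, 199), (28, 190, 201), (29, 188, 201)]
t 177 [(30, 188, 201), (28, 192, 198), (14, 46, 201), (14, 41, 200), (14, 52, 196), (18, 210, 103), (29, 188, 201)]
t 183 [(30, 186, 201), (27, 191, 192), (0, 0, 201), (60, 1, 202), (14, 22, 201), (18, 209, 99), (29, 186, 201)]
t 189 [(30, 185, 201), (27, 192, 198), (15, 196, 195), (15, 196, 195), (15, 197, 195), (19, 208, 102), (30, 185, 200)]
t 195 [(15, 33, 47), (11, 183, 96), (18, 10, 127), (25, 12, 127), (14, 29, 133), (11, 94, 57), (13, 46, 50)]
t 201 [(17, 37, 48), (11, 184, 97), (20, 12, 128), (17, 14, 128), (13, 27, 133), (9, 87, 56), (13, 46, 50)]
t 207 [(13, 36, 49), (12, 199, 122), (18, 10, 128), (12, 10, 129), (13, 27, 134), (10, 82, 56), (12, 50, 51)]
t 213 [(13, 36, 49), (14, 194, 122), (15, 8, 126), (12, 18, 71), (16, 50, 139), (11, 77, 56), (13, 44, 52)]
t 219 [(15, 9, 56), (11, 134, 95), (13, 168, 150), (12, 169, 149), (12, 168, 150), (11, 36, 57), (15, 27, 56)]
s 157 [(11, 129, 67), (10, 64, 36), (10, 83, 37), (165, 21, 49), (5, 80, 35), (5, 112, 2
[... 215 characters left out ...]
), (8, 78, 39)]
s 175 [(0, 54, 38), (12, 209, 188), (150, 12, 105), (138, 13, 102), (13, 255, 168), (5, 92, 36), (12, 128, 30)]
s 181 [(5, 78, 39), (9, 50, 36), (12, 207, 191), (125, 15, 105), (13, 255, 204), (13, 255, 173), (23, 255, 109)]
s 187 [(11, 100, 41), (8, 77, 40), (11, 117, 35), (13, 254, 204), (117, 12, 207), (115, 14, 207), (13, 162, 183)]
s 193 [(122, 116, 57), (12, 150, 34), (23, 234, 84), (10, 226, 88), (13, 198, 189), (10, 230, 93), (24, 255, 168)]
s 199 [(122, 116, 55), (123, 125, 59), (26, 255, 204), (23, 250, 109), (10, 235, 91), (22, 223, 95), (9, 83, 40)]
s 205 [(13, 158, 102), (125, 112, 57), (118, 144, 69), (26, 255, 205), (177, 65, 39), (165, 49, 42), (124, 119, 58)]
```

View pics/c1.png

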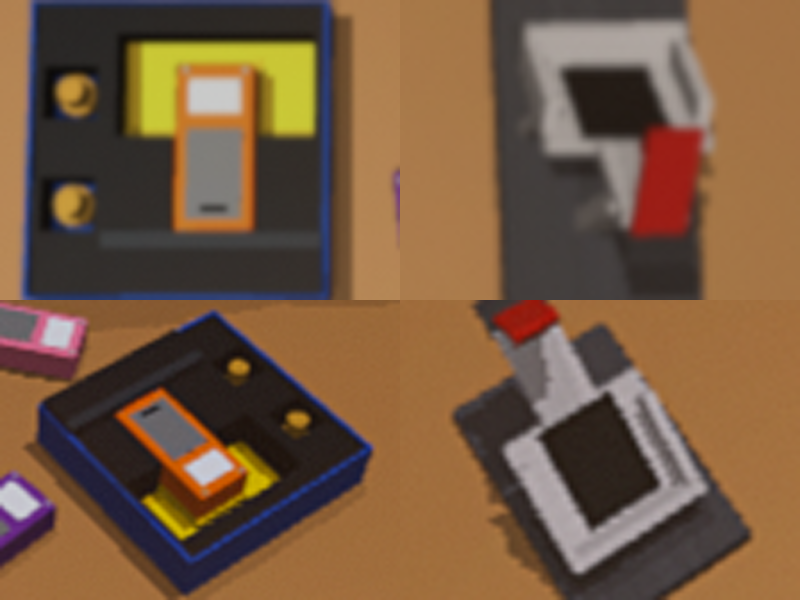

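Orange back-up box confirmed in the cutout: head in the yellow recess, tail under the grey lip. The stand's heel is on the far side (world +x) and its red catch is nearest the robot. Next I fit the tray, gauge and stand poses.

```bash
cat >> h.py <<'E'
ANG=np.arange(0,2*np.pi,np.pi/36); DIR=np.c_[np.cos(ANG),np.sin(ANG)]
def sup(uv): return (uv@DIR.T).max(0)
def hullpix(p,u,v,w,h,f):
    u,v=int(u-w/2),int(v-h/2); k=4
    im=cv2.resize(p["image"][v:v+h,u:u+w],None,fx=k,fy=k,interpolation=cv2.INTER_CUBIC)
    m=f(cv2.cvtColor(im,cv2.COLOR_BGR2HSV).astype(int)).astype(np.uint8); m=cv2.morphologyEx(m,cv2.MORPH_OPEN,np.ones((5,5)))
    n,l,st,_=cv2.connectedComponentsWithStats(m); i=1+st[1:,4].argmax(); ys,xs=np.nonzero(l==i)
    return np.c_[(xs+.5)/k-.5+u,(ys+.5)/k-.5+v]
def pose(q,P): c,s=np.cos(q[2]),np.sin(q[2]); P=np.array(P,float)/1000; return np.c_[q[0]+c*P[:,0]-s*P[:,1],q[1]+s*P[:,0]+c*P[:,1],P[:,2]]
def fit(obs,q0):
    f=lambda q:np.concatenate([sup(proj(p,pose(q,P)))-sup(uv) for p,uv,P in obs])
    r=least_squares(f,q0,x_scale=[.01,.01,.02],loss="soft_l1"); return r.x,np.sqrt(np.mean(f(r.x)**2))
def box(x0,x1,y0,y1,z0,z1): return [(x,y,z) for x in(x0,x1) for y in(y0,y1) for z in(z0,z1)]
E
python3 - <<'E'
from h import *
t,s=shots()
org=lambda h:(h[...,0]>=7)&(h[...,0]<=21)&(h[...,1]>120)&(h[...,2]>75)
gt=hullpix(t,192,196,36,60,org); gs=hullpix(s,292,182,54,54,org)
blu=lambda h:(h[...,0]>=105)&(h[...,0]<=130)&(h[...,1]>70)
bt=hullpix(t,182,197,100,96,blu); bs=hullpix(s,299,182,110,84,blu)
for n,g in(("gt",gt),("gs",gs),("bt",bt),("bs",bs)): print(n,g.min(0),g.max(0))
q0=[.5,.19,0]
T=box(-88,96,-69,113,0,40)
Gt=[(-47,-24,49.5),(-47,24,49.5),(55,24,40),(55,-24,40),(12,-24,40),(55,-24,26)]
Gs=[(-47,-24,40),(-47,24,40),(55,24,40),(55,-24,40),(55,-24,14),(55,24,14)]
print("tray top",fit([(t,bt,T)],q0)); print("tray scene",fit([(s,bs,T)],q0)); 
print("gauge top",fit([(t,gt,Gt)],q0)); print("gauge scene",fit([(s,gs,Gs)],q0)); print("all",fit([(t,gt,Gt),(s,gs,Gs),(t,bt,T),(s,bs,T)],q0))
# stand
red=lambda h:((h[...,0]<6)|(h[...,0]>172))&(h[...,1]>150)
rt=hullpix(t,380,186,40,40,red); rs=hullpix(s,159,240,30,30,red)
print("red",rt.min(0),rt.max(0),rs.min(0),rs.max(0))
for uv in((376.6,175.6),(387.6,176)): print("catch front top",onz(t,uv,.1357))
k=lambda x,y:(131+x/4.545,237+y/4.545)
print("base corners scene, z=.01:",[onz(s,k(x,y),.01)[:2] for x,y in((52,113),(205,25),(348,235))])
c=lambda x,y:(327+x/5,150+y/5)
print("backrest lower corners top", [onz(t,c(x,y),.035)[:2] for x,y in((122,22),(283,22))])
print("scene heel top edge z=.037:",[onz(s,k(x,y),.037)[:2] for x,y in((175,272),(305,190))])
E
```

```text
gt [179.375 172.625] [204.875 219.625]
gs [273.875 164.125] [310.875 200.875]
bt [138.125 154.625] [224.375 239.125]
bs [252.875 142.875] [345.375 220.875]
tray top (array([ 0.5006,  0.1757, -0.0058]), np.float64(0.7439526424265969))
tray scene (array([ 0.5   ,  0.1792, -0.0052]), np.float64(0.5476710197224278))
gauge top (array([ 0.4994,  0.1743, -0.0058]), np.float64(0.3226799704681939))
gauge scene (array([ 0.5017,  0.1758, -0.0207]), np.float64(0.30463662852437157))
all (array([ 0.5004,  0.1757, -0.0069]), np.float64(0.7182763157330364))
red [372.875 174.375] [386.625 196.875] [151.125 235.625] [164.875 245.875]
catch front top [ 0.5302 -0.2043  0.1357]
catch front top [ 0.5293 -0.2263  0.1357]
base corners scene, z=.01: [array([ 0.4747, -0.2576]), array([ 0.4755, -0.1686]), array([ 0.6217, -0.1692])]
backrest lower corners top [array([ 0.5951, -0.1772]), array([ 0.5947, -0.2493])]
scene heel top edge z=.037: [array([ 0.5999, -0.2479]), array([ 0.6009, -0.1779])]
```

Request:
{"api": "drive_tool", "payload": {"increments": [[1,[160,-174,-10],[0,0,8]],[1,[320,-348,-16],[0,0,16]],[1,[320,-348,-16],[0,0,24]],[1,[320,-348,-16],[0,0,24]],[1,[320,-348,-16],[0,0,24]],[1,[320,-348,-16],[0,0,24]],[1,[320,-348,-16],[0,0,24]],[1,[320,-348,-16],[0,0,24]],[1,[320,-348,-16],[0,0,24]],[1,[320,-348,-16],[0,0,24]],[1,[320,-348,-16],[0,0,24]],[1,[320,-348,-16],[0,0,24]]]}}

```text
clock: 2.1
tool_pos: [0.5582, 0.1747, 0.2399]
tool_rot: [3.141, -0.001, 3.132]
ft_force: [-0.8, 0.2, -1.1]
gripper_width: 0.0852
finger_force: 0.0
```

```bash
cat > st.py <<'E'
from h import *
import json,os
from scipy.spatial.transform import Rotation as R
s=arm.sense(); r=R.from_euler("xyz",s["tool_rot"]).as_matrix()
print(s["clock"],"pos",s["tool_pos"],"z",r[:,2],"y",r[:,1]); print("j",s["joint_pos"],"F",s["ft_force"],"M",s["wrist_torque"],"w",s["gripper_width"],"ff",s["finger_force"])
open("log.txt","a").write(json.dumps([list(s["joint_pos"]),list(s["tool_pos"]),r.tolist()])+"\n")
E
python3 st.py
```

```text
2.1 pos [0.5582 0.1747 0.2399] z [-0.001   0.0003 -1.    ] y [0.0098 1.     0.0003]
j [0.166  0.338  0.0409 1.2746 0.0005 0.1758] F [-0.7732  0.209  -1.0983] M [ 0.0101 -0.0095  0.0356] w 0.08523827191809283 ff 0.0
```

Request:
{"api": "drive_tool", "payload": {"increments": [[1,[0,0,0],[0,8,0]],[1,[0,0,0],[0,16,0]],[1,[0,0,0],[0,24,0]],[1,[0,0,0],[0,32,0]],[1,[0,0,0],[0,40,0]],[1,[0,0,0],[0,40,0]],[1,[0,0,0],[0,40,0]]]}}

```text
clock: 2.8
tool_pos: [0.5583, 0.1766, 0.2354]
tool_rot: [-3.134, -0.703, 3.132]
ft_force: [-0.8, 0.1, 0.9]
gripper_width: 0.0853
finger_force: 0.0
```

```bash
python3 st.py; cat >kin.py <<'E'
# planar-arm model fit: j1 yaw, lateral offset d, L1,L2 pitch chain, j4 pitch, j5 yaw, j6 roll, tool length Lt after j5, Lw between
from h import *
import json
from scipy.spatial.transform import Rotation as R
def fk(j,p):
    h,L1,L2,Lw,Lt,d,a0,sx5,sg6,o6=p
    b=j[1]-j[2]; f=b+j[3]
    # plane coords: x fwd, y lateral, z up
    pos=np.array([a0+L1*np.sin(j[1])+L2*np.cos(b)+Lw*np.cos(f), d, h+L1*np.cos(j[1])-L2*np.sin(b)-Lw*np.sin(f)])
    A=R.from_euler("z",j[0])*R.from_euler("y",f)  # x axis = tool dir before j5
    B=A*R.from_euler("z",sx5*j[4])
    z=B.apply([1,0,0]); p=R.from_euler("z",j[0]).apply(pos)+Lt*z
    y=(B*R.from_euler("x",sg6*j[5]+o6)).apply([0,1,0])
    return p,z,y
E
python3 - <<'E'
import json
for l in open("log.txt"): print(l[:140])
E
```

```text
2.8 pos [0.5583 0.1766 0.2354] z [-0.6465 -0.0016 -0.7629] y [ 0.0046  1.     -0.006 ]
j [0.1301 0.9824 0.9248 2.2122 0.0824 0.1069] F [-0.8487  0.1039  0.9493] M [ 0.0668 -0.5473 -0.0353] w 0.08529800476480835 ff 0.0
[[0.1659781615520981, 0.33799127537092416, 0.04086200382063414, 1.2745921686344734, 0.0004554938651140809, 0.17577420129518753], [0.55818040
[[0.13013801896929322, 0.9824052355865619, 0.9247597732717667, 2.2121685615208273, 0.08242628862288556, 0.10687970394208719], [0.55830916858
```

Request:
{"api": "drive_tool", "payload": {"increments": [[0.7,[12,0,-45],[0,0,0]],[0.7,[24,0,-90],[0,0,0]],[0.7,[36,0,-130],[0,0,0]],[0.7,[36,0,-142],[0,0,0]],[0.7,[36,0,-142],[0,0,0]],[0.7,[36,0,-142],[0,0,0]],[0.7,[36,0,-142],[0,0,0]]]}}

```text
clock: 3.5
tool_pos: [0.5947, 0.1759, 0.103]
tool_rot: [-3.136, -0.692, 3.132]
ft_force: [-0.7, -0.4, -0.0]
gripper_width: 0.0598
finger_force: 0.0
```

```bash
python3 st.py; python3 - <<'E'
from kin import *
D=[json.loads(l) for l in open("log.txt")]
D.append([[1.0044,.314,.045,1.3036,0,1.4312],[.2378,.523,.2554],R.from_euler("xyz",[-3.1398,-.0002,2.7148]).as_matrix().tolist()])
def f(p):
    e=[]
    for j,x,r in D:
        r=np.array(r); a,z,y=fk(j,p); e+=list((a-x)*1000)+list((z-r[:,2])*100)+list((y-r[:,1])*100)
    return np.r_[e,(np.array(p[:5])-[.2,.35,.3,.0,.25])*.5]
best=min((least_squares(f,[.2,.35,.3,0,.25,.08,0,s5,s6,o]) for s5 in(1,-1) for s6 in(1,-1) for o in(0,np.pi)),key=lambda r:r.cost)
print(best.x,best.cost,f(best.x)[:9*len(D)].reshape(-1,9)); np.save("kp.npy",best.x)
t,s=shots(); cv2.imwrite("pics/pre.png",np.hstack([crop(t,200,185,100,75),crop(s,300,170,120,90)]))
E
```

```text
3.5 pos [0.5947 0.1759 0.103 ] z [-0.6379  0.0004 -0.7701] y [ 0.0057  1.     -0.0042]
j [0.123  1.1078 0.873  2.0239 0.0787 0.102 ] F [-0.7461 -0.4164 -0.0452] M [-0.0248 -0.5549  0.008 ] w 0.0598146598666083 ff 0.0
[0.2993 0.5308 0.4126 0.1636 0.275  0.08   0.0089 1.003  1.     0.    ] 20.869497289220856 [[-0.3719 -0.0938  0.7036 -0.      0.0001  0.     -0.      0.      0.0001]
 [ 4.1467  0.5621 -0.2819 -0.0019  0.0248  0.0016  0.016   0.      0.0189]
 [-4.6301 -0.5552 -0.8841 -0.0017  0.0237  0.0014  0.0151 -0.      0.0182]
 [ 0.4663  0.7237  0.4624 -0.0044  0.0027 -0.      0.      0.      0.0007]]
```

View pics/pre.png

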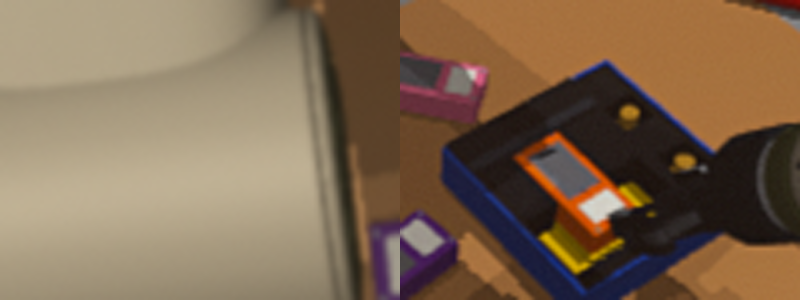

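Request:
{"api": "drive_tool", "payload": {"increments": [[0.7,[-13,0,-15],[0,0,0]],[0.7,[-26,0,-30],[0,0,0]],[0.7,[-39,0,-46],[0,0,0]],[0.7,[-47,0,-55],[0,0,0]],[0.7,[-47,0,-55],[0,0,0]],[0.7,[-47,0,-55],[0,0,0]],[0.7,[-47,0,-55],[0,0,0]],[0.7,[-47,0,-55],[0,0,0]]]}}

```text
clock: 4.4
tool_pos: [0.548, 0.1755, 0.0439]
tool_rot: [-3.135, -0.696, 3.131]
ft_force: [-0.6, -1.0, -0.2]
gripper_width: 0.0597
finger_force: 0.0
```

```bash
python3 st.py; python3 - <<'E'
from h import *
s=imaging.camera("scene"); cv2.imwrite("pics/g1.png",crop(s,297,182,80,60,800,600))
p=pose([.5002,.1752,-.007],[(55,-24,40),(55,24,40),(55,-24,12),(38,-24,32),(38,24,32)])
print((proj(s,p)-[297-40,182-30])*10)
E
```

```text
4.4 pos [0.548  0.1755 0.0439] z [-0.6414  0.0004 -0.7672] y [ 0.0063  1.     -0.0048]
j [0.13   1.0213 0.5387 1.7803 0.0836 0.1078] F [-0.6102 -0.9684 -0.2348] M [ 0.0227 -0.5905  0.0079] w 0.05966216595753333 ff 0.0
[[399.9718 430.0908]
 [536.0606 347.1189]
 [388.448  493.4752]
 [355.061  407.2609]
 [489.9053 326.0129]]
```

View pics/g1.png

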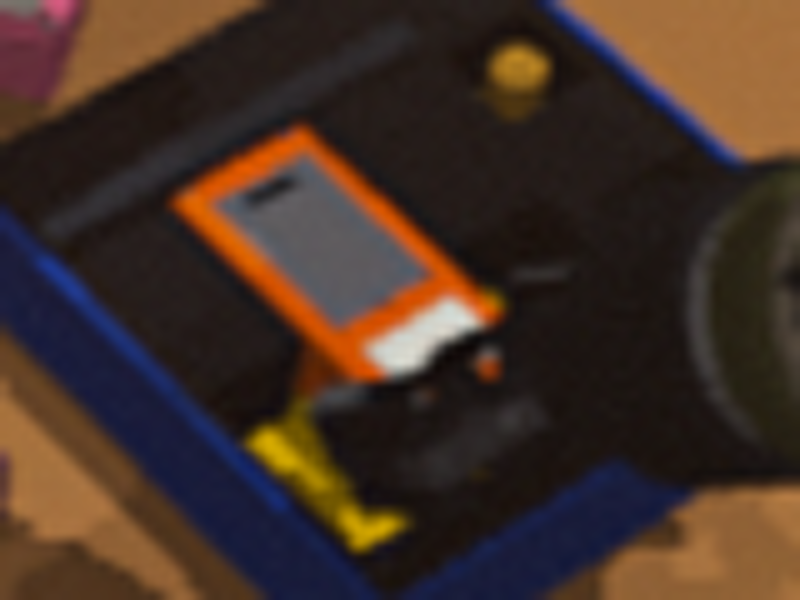

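The fingers straddle the head end: near finger at crop (350,400), gauge head corner at (370,380), no contact. Going a little deeper and closing to just above the gauge's width.

Request:
{"api": "drive_tool", "payload": {"increments": [[0.7,[-4,0,-5],[0,0,0]],[0.7,[-4,0,-5],[0,0,0]],[0.59,[-4,0,-5],[0,0,0]],[0.59,[-4,0,-5],[0,0,0]],[0.59,[-4,0,-5],[0,0,0]]]}}

```text
clock: 4.95
tool_pos: [0.5431, 0.1755, 0.0384]
tool_rot: [-3.135, -0.698, 3.131]
ft_force: [0.3, 0.2, -1.0]
gripper_width: 0.0504
finger_force: 0.0
```

```bash
python3 st.py
```

```text
4.95 pos [0.5431 0.1755 0.0384] z [-0.6427  0.0001 -0.7661] y [ 0.0061  1.     -0.005 ]
j [0.1308 1.0167 0.5136 1.7614 0.084  0.1084] F [ 0.3353  0.1586 -0.9859] M [ 0.034  -0.5552  0.0608] w 0.05041626576604402 ff 0.0
```

Request:
{"api": "drive_tool", "payload": {"increments": [[0.5,[0,0,0],[0,0,0]],[0.5,[0,0,0],[0,0,0]],[0.5,[0,0,0],[0,0,0]],[0.5,[0,0,0],[0,0,0]],[0.5,[0,0,0],[0,0,0]]]}}

```text
clock: 5.45
tool_pos: [0.5435, 0.1755, 0.0386]
tool_rot: [-3.135, -0.697, 3.131]
ft_force: [4.1, 0.5, 3.9]
gripper_width: 0.0471
finger_force: 62.5
```

```bash
python3 st.py
```

```text
5.45 pos [0.5435 0.1755 0.0386] z [-0.6418  0.0004 -0.7668] y [ 0.0063  1.     -0.0047]
j [0.1308 1.0163 0.5141 1.7612 0.0842 0.1083] F [4.0724 0.4638 3.9456] M [ 0.1501 -0.6226 -0.0307] w 0.04706910597381192 ff 62.46493935585022
```

Request:
{"api": "drive_tool", "payload": {"increments": [[0.5,[0.8,0,3.8],[0,-2,0]],[0.5,[1.5,0,7.3],[0,-4,0]],[0.5,[2,0,10.6],[0,-6,0]],[0.5,[2.5,0,13.9],[0,-8,0]],[0.5,[2.8,0,17.2],[0,-10,0]],[0.5,[3.1,0,20.5],[0,-12,0]],[0.5,[3.1,0,20.5],[0,-12,0]],[0.5,[3.1,0,20.5],[0,-12,0]]]}}

```text
clock: 6.25
tool_pos: [0.5456, 0.1754, 0.0585]
tool_rot: [-3.137, -0.49, 3.133]
ft_force: [1.0, -0.1, -3.4]
gripper_width: 0.0469
finger_force: 62.1
```

```bash
python3 st.py
```

```text
6.25 pos [0.5456 0.1754 0.0585] z [-0.4708 -0.0003 -0.8822] y [ 0.0068  1.     -0.004 ]
j [0.1393 0.8182 0.2802 1.519  0.0651 0.131 ] F [ 0.9664 -0.0803 -3.3894] M [ 0.0273 -0.7677  0.0389] w 0.0468553908437708 ff 62.061012983322144
```

Request:
{"api": "drive_tool", "payload": {"increments": [[0.5,[0,0,3.1],[0,-2,0]],[0.5,[0,0,6.2],[0,-4,0]],[0.5,[-0.2,0,9.3],[0,-6,0]],[0.5,[-0.3,0,12.4],[0,-8,0]],[0.5,[-0.7,0,16],[0,-10.5,0]],[0.5,[-1.4,0,19.4],[0,-13,0]],[0.5,[-2.2,0,22.6],[0,-15.5,0]],[0.5,[-3.2,0,25.9],[0,-18,0]],[0.5,[-4.4,0,29.4],[0,-20.5,0]],[0.5,[-5.7,0,32.9],[0,-23,0]],[0.5,[-3,0,45],[0,-23,0]],[0.5,[0,0,60],[0,-23,0]],[0.5,[0,0,85],[0,-23,0]],[0.5,[0,0,110],[0,-23,0]],[0.5,[0,0,130],[0,-23,0]],[0.5,[0,0,130],[0,-23,0]],[0.5,[0,0,130],[0,-23,0]]]}}

```text
clock: 7.95
tool_pos: [0.5467, 0.1754, 0.1885]
tool_rot: [-3.141, -0.088, 3.133]
ft_force: [-0.5, 1.1, -3.1]
gripper_width: 0.047
finger_force: 62.6
```

```bash
python3 st.py; python3 - <<'E'
from h import *
t,s=shots(); cv2.imwrite("pics/lift.png",np.hstack([crop(t,200,185,130,97),crop(s,300,150,150,112)]))
# IK with fitted model at candidate final poses
from kin import *
D=[json.loads(l) for l in open("log.txt")]
p0=np.load("kp.npy")
def f(p):
    e=[]
    for j,x,r in D:
        r=np.array(r); a,z,y=fk(j,p); e+=list((a-x)*1000)+list((z-r[:,2])*100)
    return np.array(e)
b=least_squares(f,p0); print(b.x,f(b.x).reshape(-1,6)[:,:3]); np.save("kp.npy",b.x)
lo=[-2.76,-.86,-1.03,-2.2,-1.47,-3.14]; hi=[2.76,1.69,1.26,2.34,1.5,3.14]
def ik(P,fi):
    zt=np.array([np.cos(fi),0,-np.sin(fi)]); 
    g=lambda j:np.r_[(fk(j,b.x)[0]-P)*10,fk(j,b.x)[1]-zt,fk(j,b.x)[2]-[0,1,0]]
    return min((least_squares(g,q,bounds=(lo,hi)) for q in([-.4,.3,.04,1.2,0,0],[-.4,-.3,-.5,.2,.1,0],[-.5,.5,1,1,0,0])),key=lambda r:r.cost)
for a in(0,15,30,45):
  fi=np.radians(a); z=np.array([np.cos(fi),0,-np.sin(fi)])
  for P in((.527,-.213,.095),(.527,-.213,.16)):
    r=ik(np.array(P)-.006*z,fi); print(a,P,r.x,"cost",r.cost)
E
```

```text
7.95 pos [0.5467 0.1754 0.1885] z [-0.0877  0.0001 -0.9961] y [ 0.0081  1.     -0.0007]
j [0.1637 0.4059 0.0092 1.2608 0.0144 0.1712] F [-0.5176  1.1087 -3.076 ] M [ 0.0296 -0.1909  0.0084] w 0.04704098054062835 ff 62.57430911064148
[0.2842 0.5231 0.4095 0.1438 0.2754 0.08   0.0186 0.9982 1.     0.    ] [[ 3.7726  0.6513 -1.2657]
 [16.7823  2.1899 -4.5764]
 [ 7.4556  0.9161 -3.6708]
 [-5.5111 -0.7272  1.5138]
 [-6.5234 -0.8654  2.0759]
 [-6.4749 -0.8586  2.0492]
 [-8.1248 -1.1405  3.3591]
 [-1.373  -0.2119  0.5149]]
0 (0.527, -0.213, 0.095) [-1.0429  0.7834 -1.03   -1.0439  1.2355 -0.6742] cost 0.1095140313039874
0 (0.527, -0.213, 0.16) [-1.0235  0.4532 -1.03   -0.6828  1.1494 -0.6812] cost 0.10449433627306291
15 (0.527, -0.213, 0.095) [-0.9584  0.5049 -1.03   -0.6582  0.9448 -0.6905] cost 0.05064782916427518
15 (0.527, -0.213, 0.16) [-0.9436  0.2747 -1.03   -0.491   0.9039 -0.6341] cost 0.03711899913377597
30 (0.527, -0.213, 0.095) [-0.8653  0.3649 -1.03   -0.5211  0.709  -0.6243] cost 0.007954319116819741
30 (0.527, -0.213, 0.16) [-0.8674  0.1762 -1.03   -0.4047  0.7142 -0.58  ] cost 0.0018823035915130296
45 (0.527, -0.213, 0.095) [-0.7819  0.2483 -0.9409 -0.2355  0.5225 -0.6122] cost 1.469891423379372e-25
45 (0.527, -0.213, 0.16) [-0.7819  0.0731 -0.8628  0.0178  0.5225 -0.6122] cost 4.859699028672312e-29
```

View pics/lift.png

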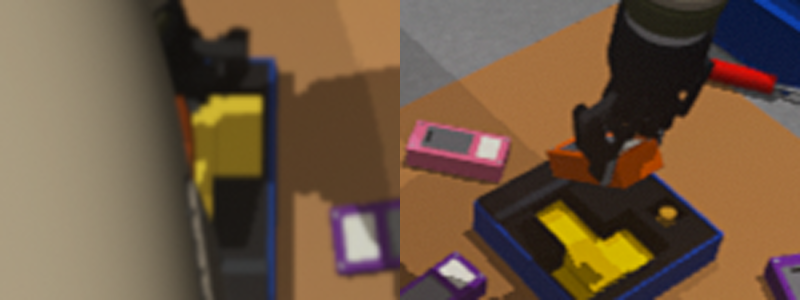

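The crop shows the gauge out of the foam (scene crop (605,165)), head raised about 35° and held between the fingers. The arm can't carry this grasp through 135°. I'll stand the gauge on its tail at a free spot around (0.53, -0.08) and regrasp it from above.

Request:
{"api": "drive_tool", "payload": {"increments": [[0.5,[0,-25,10],[0,-7,0]],[0.5,[0,-60,10],[0,-14,0]],[0.5,[-5,-100,10],[0,-21,0]],[0.5,[-10,-140,5],[0,-28,0]],[0.5,[-15,-180,0],[0,-35,0]],[0.5,[-20,-220,-5],[0,-42,0]],[0.5,[-25,-255,-15],[0,-49,0]],[0.5,[-28,-255,-25],[0,-55,0]],[0.5,[-28,-255,-25],[0,-55,0]],[0.5,[-28,-255,-25],[0,-55,0]],[0.5,[-28,-255,-25],[0,-55,0]],[0.5,[-28,-255,-25],[0,-55,0]],[0.5,[-28,-255,-25],[0,-55,0]]]}}

```text
clock: 9.35
tool_pos: [0.5326, -0.0851, 0.1793]
tool_rot: [3.123, 0.844, 3.13]
ft_force: [-0.3, -0.4, -2.6]
gripper_width: 0.0467
finger_force: 63.7
```

```bash
python3 st.py; python3 - <<'E'
from h import *
t,s=shots(); cv2.imwrite("pics/up.png",np.hstack([crop(t,310,195,140,105),crop(s,230,185,120,90)]))
np.savez("up.npz",t=t["image"],s=s["image"])
E
```

```text
9.35 pos [ 0.5326 -0.0851  0.1793] z [ 0.7474  0.0107 -0.6643] y [-0.0031  0.9999  0.0126]
j [-0.5017 -0.1333 -1.0276 -0.0982  0.3777 -0.3435] F [-0.3087 -0.3554 -2.5959] M [-0.0606  1.0436  0.0376] w 0.04674816724761021 ff 63.67101788520813
```

View pics/up.png

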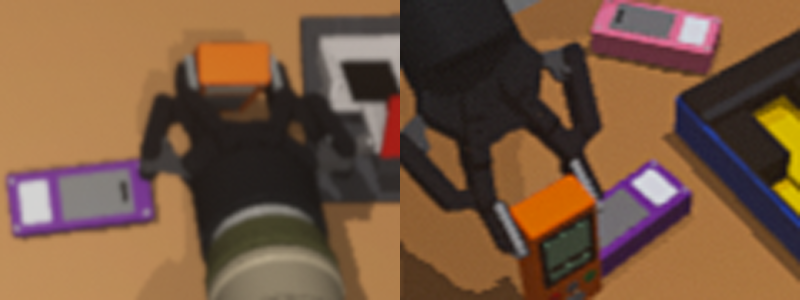

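The gauge is upright with its display toward +x. j3 is at its limit, so I'll go farther out and lower.

Request:
{"api": "drive_tool", "payload": {"increments": [[0.5,[20,0,0],[0,0,0]],[0.5,[40,0,-10],[0,0,0]],[0.5,[50,0,-25],[0,0,0]],[0.5,[50,0,-40],[0,0,0]],[0.5,[50,0,-45],[0,0,0]],[0.5,[50,0,-45],[0,0,0]],[0.5,[50,0,-45],[0,0,0]]]}}

```text
clock: 10.15
tool_pos: [0.5831, -0.0863, 0.1355]
tool_rot: [3.124, 0.846, 3.13]
ft_force: [0.0, -0.8, -1.6]
gripper_width: 0.0472
finger_force: 63.6
```

```bash
python3 st.py; python3 - <<'E'
from h import *
t,s=shots()
org=lambda h:(h[...,0]>=7)&(h[...,0]<=15)&(h[...,1]>170)&(h[...,2]>60)
g=hullpix(s,225,185,90,110,lambda h:(h[...,0]>=5)&(h[...,0]<=14)&(h[...,1]>215)); print(g.min(0),g.max(0))
cv2.imwrite("pics/up2.png",crop(s,230,190,120,90,800,600))
E
```

```text
10.15 pos [ 0.5831 -0.0863  0.1355] z [ 0.7487  0.009  -0.6628] y [-0.0017  0.9999  0.0117]
j [-0.4393  0.0688 -1.0074 -0.2989  0.3327 -0.2952] F [ 0.0492 -0.8105 -1.6077] M [-0.106   0.9599  0.0006] w 0.04722999013557393 ff 63.57255935668945
[217.375 225.625] [241.375 239.375]
```

View pics/up2.png

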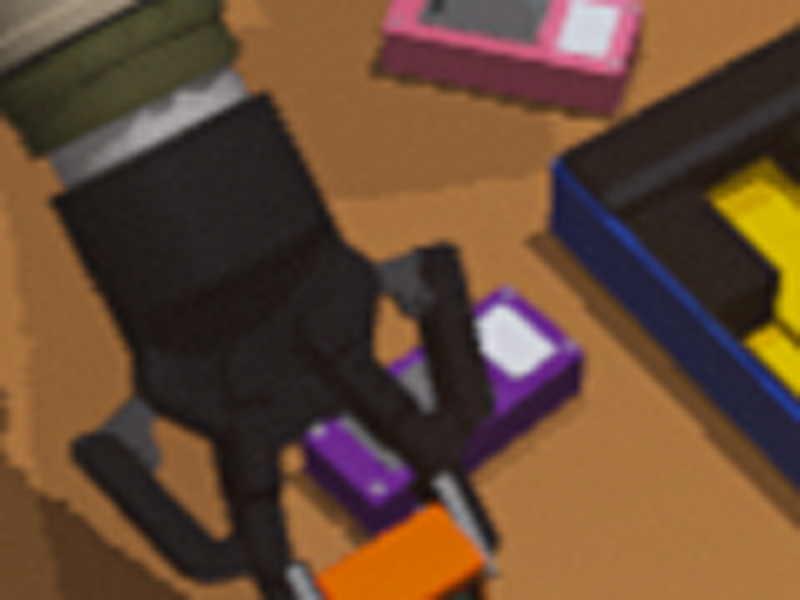

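Request:
{"api": "drive_tool", "payload": {"increments": [[0.5,[0,0,-15],[-0.7,-0.8,0]],[0.5,[0,0,-30],[-0.7,-1.5,0]],[0.5,[0,0,-30],[-0.7,-1.5,0]],[0.5,[0,0,-30],[-0.7,-1.5,0]]]}}

```text
clock: 10.65
tool_pos: [0.5939, -0.0902, 0.1118]
tool_rot: [3.138, 0.859, -3.139]
ft_force: [-0.9, -0.3, -1.2]
gripper_width: 0.047
finger_force: 63.5
```

```bash
python3 st.py; python3 - <<'E'
from h import *
s=imaging.camera("scene"); cv2.imwrite("pics/up3.png",crop(s,220,225,120,90,800,600))
P=np.array([(x,y,z) for x in(.583,.611) for y in(-.110,-.062) for z in(.005,.115)]); print((proj(s,P)-[160,180])*6.667)
E
```

```text
10.65 pos [ 0.5939 -0.0902  0.1118] z [ 0.7571  0.005  -0.6533] y [-0.0047  1.      0.0022]
j [-0.4364  0.1521 -1.026  -0.4157  0.3305 -0.2976] F [-0.8853 -0.3064 -1.2232] M [-0.0205  1.0402  0.0152] w 0.04699729223473729 ff 63.483842611312866
[[402.3527 551.7982]
 [381.0056 394.8321]
 [512.7803 480.4687]
 [504.4831 319.1998]
 [446.2431 610.6207]
 [429.6944 457.6616]
 [557.5258 536.8159]
 [554.248  379.0898]]
```

View pics/up3.png

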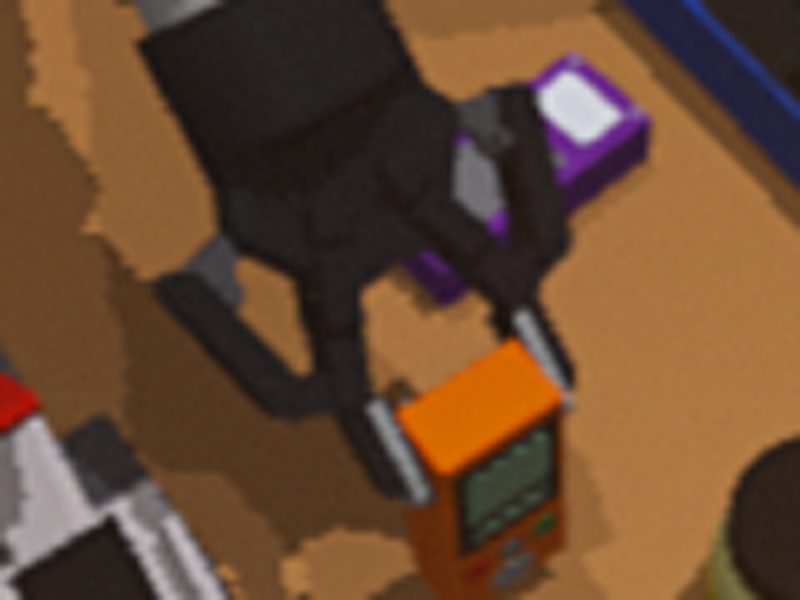

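Request:
{"api": "drive_tool", "payload": {"increments": [[0.5,[12,0,0],[0,0,0]],[0.5,[16,0,-6],[0,0,0]],[0.5,[16,0,-10],[0,0,0]],[0.5,[16,0,-11],[0,0,0]],[0.5,[16,0,-11],[0,0,0]]]}}

```text
clock: 11.2
tool_pos: [0.6092, -0.0897, 0.0994]
tool_rot: [3.137, 0.857, -3.14]
ft_force: [-1.3, 0.5, -2.7]
gripper_width: 0.0469
finger_force: 63.7
```

```bash
python3 st.py
```

```text
11.2 pos [ 0.6092 -0.0897  0.0994] z [ 0.7558  0.0057 -0.6547] y [-0.0049  1.      0.003 ]
j [-0.4193  0.2071 -1.0064 -0.4529  0.3183 -0.2855] F [-1.298   0.5306 -2.7378] M [0.0163 1.1144 0.0247] w 0.04694948046941577 ff 63.65702748298645
```

Request:
{"api": "drive_tool", "payload": {"increments": [[0.5,[0,0,-0.7],[0,0,0]],[0.5,[0,0,-1.4],[0,0,0]],[0.5,[0,0,-1.4],[0,0,0]]]}}

```text
clock: 11.5
tool_pos: [0.6097, -0.0901, 0.0989]
tool_rot: [3.138, 0.859, -3.139]
ft_force: [0.2, -0.6, -2.4]
gripper_width: 0.0472
finger_force: 63.7
```

```bash
python3 st.py
```

```text
11.5 pos [ 0.6097 -0.0901  0.0989] z [ 0.7569  0.0051 -0.6535] y [-0.0047  1.      0.0022]
j [-0.4196  0.2098 -1.0073 -0.4582  0.3183 -0.2855] F [ 0.1845 -0.5952 -2.3819] M [-0.0148  1.0374 -0.0211] w 0.04721814885523635 ff 63.657227754592896
```

Request:
{"api": "drive_tool", "payload": {"increments": [[0.5,[0,0,-0.8],[0,0,0]],[0.5,[0,0,-1.5],[0,0,0]],[0.5,[0,0,-1.5],[0,0,0]]]}}

```text
clock: 11.8
tool_pos: [0.6098, -0.0901, 0.0974]
tool_rot: [3.138, 0.859, -3.139]
ft_force: [-0.5, 0.1, -2.5]
gripper_width: 0.0472
finger_force: 63.7
```

```bash
python3 st.py
```

```text
11.8 pos [ 0.6098 -0.0901  0.0974] z [ 0.7569  0.0051 -0.6535] y [-0.0048  1.      0.0022]
j [-0.4195  0.2139 -1.0087 -0.4638  0.3182 -0.2855] F [-0.5152  0.1421 -2.5458] M [0.0081 1.0702 0.0193] w 0.047248097406632876 ff 63.657206296920776
```

Request:
{"api": "drive_tool", "payload": {"increments": [[0.5,[0,0,-0.8],[0,0,0]],[0.5,[0,0,-1.5],[0,0,0]],[0.5,[0,0,-2],[0,0,0]]]}}

```text
clock: 12.1
tool_pos: [0.6106, -0.0901, 0.0968]
tool_rot: [3.139, 0.862, -3.138]
ft_force: [-8.1, 2.0, 10.1]
gripper_width: 0.047
finger_force: 65.2
```

```bash
python3 st.py
```

```text
12.1 pos [ 0.6106 -0.0901  0.0968] z [ 0.7589  0.0053 -0.6512] y [-0.0055  1.      0.0016]
j [-0.4194  0.2179 -1.0103 -0.4724  0.3192 -0.2855] F [-8.1284  1.974  10.091 ] M [0.1523 0.7674 0.1402] w 0.04696436614550483 ff 65.19975900650024
```

Request:
{"api": "drive_tool", "payload": {"increments": [[0.5,[0,0,0.7],[0,0,0]],[0.58,[0,0,0.7],[0,0,0]],[0.62,[0,0,0.7],[0,0,0]],[0.7,[0,0,0.7],[0,0,0]],[0.7,[0,0,0.7],[0,0,0]]]}}

```text
clock: 12.6
tool_pos: [0.61, -0.0902, 0.0963]
tool_rot: [3.138, 0.859, -3.139]
ft_force: [-0.0, -0.5, 0.3]
gripper_width: 0.0598
finger_force: 0.0
```

```bash
python3 st.py
```

```text
12.6 pos [ 0.61   -0.0902  0.0963] z [ 0.7571  0.005  -0.6532] y [-0.0048  1.      0.0021]
j [-0.4195  0.2174 -1.0096 -0.4686  0.3182 -0.2855] F [-0.0095 -0.4626  0.2969] M [ 0.0516  0.6743 -0.0491] w 0.059754831564464005 ff 0.0
```

Request:
{"api": "drive_tool", "payload": {"increments": [[0.7,[0,0,15],[0,0,0]],[0.7,[0,0,35],[0,0,0]],[0.7,[0,0,60],[0,0,0]],[0.7,[0,0,90],[0,5,0]],[0.7,[0,0,110],[0,13,0]],[0.7,[0,0,120],[0,21,0]],[0.7,[0,0,120],[0,29,0]],[0.7,[0,0,120],[0,37,0]],[0.7,[0,0,120],[0,45,0]],[0.7,[10,0,120],[0,53,0]],[0.7,[30,0,120],[0,61,0]],[0.7,[40,0,120],[0,67,0]],[0.7,[40,0,120],[0,67,0]],[0.7,[40,0,120],[0,67,0]],[0.7,[40,0,120],[0,67,0]]]}}

```text
clock: 14.1
tool_pos: [0.6503, -0.0901, 0.2146]
tool_rot: [3.136, -0.311, -3.14]
ft_force: [0.3, 0.5, 0.5]
gripper_width: 0.06
finger_force: 0.0
```

```bash
python3 st.py; python3 - <<'E'
from h import *
t,s=shots()
G=box(-14,14,-24,24,0,110); q0=[.622,-.090,0]
m=proj(s,pose(q0,G)); print("pred scene",m.min(0),m.max(0)); c=m.mean(0)
f=lambda h:(h[...,0]>=5)&(h[...,0]<=14)&(h[...,1]>215)
for p,n in((s,"scene"),(t,"top")):
    b=imaging.silhouettes(p,"gauge"); mm=proj(p,pose(q0,G)); c=mm.mean(0)
    for d in b: print(n,np.round(d["box"],1),round(d["score"],2), "pred",mm.min(0),mm.max(0))
    for d in b:
        x=d["box"]; 
        if abs((x[0]+x[2])/2-c[0])<12 and abs((x[1]+x[3])/2-c[1])<15:
            ys,xs=np.nonzero(d["pixels"]); print(n,"fit",fit([(p,np.c_[xs,ys].astype(float),G)],q0)); break
cv2.imwrite("pics/st.png",np.hstack([crop(t,330,150,120,90),crop(s,235,240,120,90)]))
E
```

```text
14.1 pos [ 0.6503 -0.0901  0.2146] z [-0.3059  0.0054 -0.952 ] y [-0.      1.      0.0057]
j [-0.2323  0.7802  0.6666  1.7615 -0.0652 -0.2232] F [0.2602 0.4665 0.4991] M [-0.0281 -0.2818  0.0243] w 0.06003170889598571 ff 0.0
pred scene [222.1957 238.032 ] [248.4979 281.5963]
scene [226.3 242.9 249.1 282. ] 0.85 pred [222.1957 238.032 ] [248.4979 281.5963]
scene [360.9 188.9 397.8 227.5] 0.66 pred [222.1957 238.032 ] [248.4979 281.5963]
scene [228.4 137.3 234.9 156.2] 0.56 pred [222.1957 238.032 ] [248.4979 281.5963]
scene [215.  199.5 232.3 223.8] 0.54 pred [222.1957 238.032 ] [248.4979 281.5963]
scene fit (array([ 0.6238, -0.09  , -0.0196]), np.float64(1.2870619585707985))
top [114.   88.2 156.7 133.5] 0.89 pred [299.5051 127.7032] [328.3354 152.3793]
```

Request:
{"api": "drive_tool", "payload": {"increments": [[0.7,[5,0,-20],[0,0,0]],[0.7,[0,0,-45],[0,0,0]],[0.7,[-8,0,-70],[0,0,0]],[0.7,[-15,0,-95],[0,0,0]],[0.7,[-21,0,-113],[0,0,0]],[0.7,[-25,0,-127],[0,0,0]],[0.7,[-25,0,-127],[0,0,0]],[0.7,[-25,0,-127],[0,0,0]],[0.59,[-25,0,-127],[0,0,0]],[0.59,[-25,0,-127],[0,0,0]],[0.59,[-25,0,-127],[0,0,0]]]}}

```text
clock: 15.4
tool_pos: [0.6255, -0.0902, 0.09]
tool_rot: [3.136, -0.309, -3.14]
ft_force: [0.8, 0.1, -0.4]
gripper_width: 0.0503
finger_force: 0.0
```

```bash
python3 st.py
```

```text
15.4 pos [ 0.6255 -0.0902  0.09  ] z [-0.3042  0.0047 -0.9526] y [0.     1.     0.0049]
j [-0.2404  0.761   0.3253  1.4369 -0.0679 -0.2308] F [ 0.7758  0.1332 -0.4442] M [-0.0237 -0.2894  0.0079] w 0.05029161247619865 ff 0.0
```

Centred without contact. Grip and lift.

Request:
{"api": "drive_tool", "payload": {"increments": [[0.5,[0,0,0],[0,0,0]],[0.5,[0,0,0],[0,0,0]],[0.5,[0,0,0],[0,0,0]],[0.5,[0,0,0],[0,0,0]],[0.5,[0,0,20],[0,0,0]],[0.5,[0,0,50],[0,0,0]],[0.5,[0,0,90],[0,0,0]],[0.5,[0,0,120],[0,0,0]],[0.5,[0,0,120],[0,0,0]],[0.5,[0,0,120],[0,0,0]]]}}

```text
clock: 16.4
tool_pos: [0.6253, -0.0902, 0.2086]
tool_rot: [3.136, -0.31, -3.14]
ft_force: [0.2, -0.5, -3.4]
gripper_width: 0.0476
finger_force: 62.3
```

```bash
python3 st.py; python3 - <<'E'
from h import *
t,s=shots()
org=lambda h:(h[...,0]>=5)&(h[...,0]<=14)&(h[...,1]>200)&(h[...,2]>60)
G=box(-14,14,-24,24,0,110)
q=arm.sense()["tool_pos"]; z0=(q[2]-.0875-.0)*1000
G=[(x,y,z+z0) for x,y,z in G]; q0=[q[0]-.002,q[1],0]
for p,n in((s,"scene"),(t,"top")):
    mm=proj(p,pose(q0,G)); c=mm.mean(0); print(n,"pred",mm.min(0),mm.max(0))
    for d in imaging.silhouettes(p,"gauge"):
        x=d["box"]; print(np.round(x,1),round(d["score"],2))
        if abs((x[0]+x[2])/2-c[0])<15 and abs((x[1]+x[3])/2-c[1])<20:
            ys,xs=np.nonzero(d["pixels"]); pts=np.c_[xs,ys].astype(float)
            # tilt about y, and height free
            def f(v):
                P=np.array(G); P[:,2]-=z0; c_,s_=np.cos(v[0]),np.sin(v[0]); X=P[:,0]*c_+P[:,2]*s_; Z=-P[:,0]*s_+P[:,2]*c_
                W=np.c_[q0[0]+(X+v[1])/1000,q0[1]+P[:,1]/1000,(Z+z0+v[2])/1000]; return sup(proj(p,W))-sup(pts)
            r=least_squares(f,[0,0,0],loss="soft_l1",x_scale=[.1,5,5]); print(n,"tilt,dx,dz",r.x,r.cost)
E
```

```text
16.4 pos [ 0.6253 -0.0902  0.2086] z [-0.3049  0.005  -0.9524] y [0.0002 1.     0.0052]
j [-0.2405  0.7142  0.5305  1.6897 -0.0678 -0.2308] F [ 0.2305 -0.4667 -3.3549] M [-0.0027 -0.4495  0.0099] w 0.04759663510045518 ff 62.344794273376465
scene pred [218.5359 205.6943] [248.7014 257.4713]
[222.7 226.  246.8 256.9] 0.78
scene tilt,dx,dz [  0.3864 -32.4071 -55.4321] 162.88193744034908
[361.2 190.  395.8 226.1] 0.69
top pred [305.3496 110.2474] [338.8599 139.7733]
[110.8  89.1 155.7 135.3] 0.93
[243.  199.3 261.1 210.3] 0.5
```

Request:
{"api": "drive_tool", "payload": {"increments": [[0.5,[-10,-20,0],[0,-5,0]],[0.5,[-25,-50,0],[0,-10,0]],[0.5,[-40,-85,0],[0,-15,0]],[0.5,[-57,-115,0],[0,-19,0]],[0.5,[-57,-123,0],[0,-19,0]],[0.5,[-57,-123,0],[0,-19,0]],[0.5,[-57,-123,0],[0,-19,0]],[0.5,[-57,-123,-25],[0,-19,0]],[0.5,[-60,-123,-45],[0,-19,0]],[0.5,[-65,-123,-60],[0,-19,0]],[0.5,[-65,-123,-65],[0,-19,0]],[0.5,[-65,-123,-65],[0,-19,0]],[0.5,[-65,-123,-65],[0,-19,0]]]}}

```text
clock: 17.9
tool_pos: [0.5611, -0.2128, 0.1447]
tool_rot: [3.137, 0.022, -3.139]
ft_force: [0.2, 0.4, -2.4]
gripper_width: 0.0476
finger_force: 62.4
```

```bash
python3 st.py;  python3 - <<'E'
from h import *
t,s=shots()
for p in(t,s):
    print([(np.round(d["box"],1).tolist(),round(d["score"],2)) for d in imaging.boxes_of(p,"gauge")])
cv2.imwrite("pics/ins.png",np.hstack([crop(t,370,175,100,75),crop(s,185,240,100,75)]))
# predicted gauge at current pose, seen lower part
q=arm.sense()["tool_pos"]; a=np.radians(19); u=np.array([-np.sin(a),0,np.cos(a)]); n=np.array([np.cos(a),0,np.sin(a)])
T=q-.0896*u-.0025*n
P=np.array([T+l*u+y*np.array([0,1,0])+w*n for l in(0,.11) for y in(-.024,.024) for w in(-.014,.014)]); print(T)
for p in(t,s): m=proj(p,P); print(m.min(0),m.max(0))
E
```

```text
17.9 pos [ 0.5611 -0.2128  0.1447] z [ 0.0218  0.0047 -0.9998] y [-0.0028  1.      0.0046]
j [-0.503   0.4006 -0.1066  1.0467  0.0147 -0.5055] F [ 0.1937  0.3841 -2.4007] M [-0.003   0.0371  0.0231] w 0.04764952254036298 ff 62.44658589363098
[([115.2, 87.4, 156.8, 136.1], 0.95), ([179.8, 256.6, 224.5, 307.1], 0.93), ([240.4, 196.4, 292.4, 224.8], 0.75), ([371.1, 165.1, 396.2, 171.0], 0.54)]
[([229.8, 139.4, 264.7, 166.3], 0.97), ([360.0, 189.7, 397.5, 228.8], 0.94), ([157.6, 239.1, 190.4, 289.5], 0.93), ([215.5, 188.8, 255.1, 225.3], 0.8)]
[ 0.5874 -0.2133  0.0596]
[359.1951 148.9096] [397.0925 169.545 ]
[148.2668 232.801 ] [192.0009 289.2268]
```

Request:
{"api": "drive_tool", "payload": {"increments": [[0.5,[-1,0,-8],[0,0,0]],[0.5,[-2,0,-15],[0,0,0]],[0.5,[-3,0,-19],[0,0,0]],[0.5,[-3,0,-21],[0,0,0]],[0.5,[-3,0,-22],[0,0,0]],[0.5,[-3,0,-22],[0,0,0]]]}}

```text
clock: 18.7
tool_pos: [0.5586, -0.2135, 0.1235]
tool_rot: [3.138, 0.025, -3.14]
ft_force: [2.7, 1.6, 4.3]
gripper_width: 0.0476
finger_force: 63.2
```

```bash
python3 st.py
```

```text
18.7 pos [ 0.5586 -0.2135  0.1235] z [ 0.0254  0.004  -0.9997] y [-0.0018  1.      0.004 ]
j [-0.5067  0.4102 -0.1476  0.9927  0.0159 -0.5083] F [2.6721 1.5678 4.3214] M [ 0.1361 -0.8385  0.0918] w 0.047565249893146075 ff 63.2002329826355
```

Request:
{"api": "drive_tool", "payload": {"increments": [[0.5,[-1,0,0.2],[0,-1,0]],[0.5,[-2.5,0,-0.6],[0,-2,0]],[0.5,[-3.7,0,-1.3],[0,-3,0]],[0.5,[-5,0,-2],[0,-4,0]],[0.5,[-5,0,-2],[0,-4,0]]]}}

```text
clock: 19.2
tool_pos: [0.5533, -0.2137, 0.1212]
tool_rot: [3.138, 0.097, -3.14]
ft_force: [6.0, 0.3, 3.3]
gripper_width: 0.0471
finger_force: 62.9
```

```bash
python3 st.py
```

```text
19.2 pos [ 0.5533 -0.2137  0.1212] z [ 0.0963  0.0037 -0.9953] y [-0.002   1.      0.0036]
j [-0.5281  0.3578 -0.2379  0.8936  0.0518 -0.5278] F [5.9938 0.3086 3.3147] M [-0.0664 -1.5747 -0.004 ] w 0.047121077517936344 ff 62.88925766944885
```

Request:
{"api": "drive_tool", "payload": {"increments": [[0.55,[1,0,0.5],[0,0,0]],[0.6,[1,0,0.5],[0,0,0]],[0.7,[1,0,0.5],[0,0,0]],[0.7,[1,0,0.5],[0,0,0]],[0.7,[1,0,0.5],[0,0,0]]]}}

```text
clock: 19.7
tool_pos: [0.5521, -0.2128, 0.1201]
tool_rot: [3.136, 0.089, -3.14]
ft_force: [0.5, 0.2, 0.2]
gripper_width: 0.0597
finger_force: 0.0
```

```bash
python3 st.py; python3 - <<'E'
from h import *
t,s=shots()
S=np.array([.578,-.2135,.024]); r=.5**.5; ux=np.array([-r,0,r]); uz=np.array([r,0,r]); uy=np.array([0,1,0])
for p in(t,s):
    print([(np.round(d["box"],1).tolist(),round(d["score"],2)) for d in imaging.boxes_of(p,"gauge")])
    for a in(0,16,20,24):
        a_=np.radians(a); u=np.cos(a_)*ux+np.sin(a_)*uz; n=-np.sin(a_)*ux+np.cos(a_)*uz
        P=np.array([S+.018*np.tan(a_)*ux+l*u+y*uy+w*n for l in(0,.11) for y in(-.024,.024) for w in(0,.028)]); m=proj(p,P); print(a,m.min(0),m.max(0))
E
```

```text
19.7 pos [ 0.5521 -0.2128  0.1201] z [ 0.0892  0.0057 -0.996 ] y [-0.0017  1.      0.0055]
j [-0.5269  0.3614 -0.2347  0.9003  0.0498 -0.5265] F [0.487  0.1839 0.2056] M [0.0076 0.0459 0.0614] w 0.059719750997183164 ff 0.0
[([180.7, 255.9, 223.8, 309.7], 0.77), ([112.1, 86.7, 154.1, 137.6], 0.65), ([242.2, 196.7, 292.8, 222.7], 0.64)]
0 [356.1007 152.2251] [391.3069 192.7724]
16 [356.5204 152.0138] [393.0055 181.1309]
20 [356.634  152.1295] [393.2443 177.9093]
24 [356.7538 152.323 ] [393.4097 174.6135]
[([157.1, 239.6, 193.2, 292.2], 0.94), ([359.7, 187.2, 394.0, 229.3], 0.81), ([214.4, 188.9, 255.0, 224.7], 0.71), ([225.0, 138.4, 263.6, 164.1], 0.7), ([155.1, 252.2, 196.2, 293.8], 0.46)]
0 [146.1851 234.4222] [192.4206 292.0171]
16 [148.2291 235.8547] [192.8106 292.8672]
20 [149.0246 236.7085] [192.8313 292.9701]
24 [149.9209 237.744 ] [192.8114 293.0102]
```

Request:
{"api": "drive_tool", "payload": {"increments": [[0.7,[0,0,15],[0,0,0]],[0.7,[0,0,40],[0,0,0]],[0.7,[0,0,75],[0,0,0]],[0.5,[10,0,110],[0,5,0]],[0.2,[30,0,110],[0,13,0]],[0,[50,0,110],[0,21,0]],[0,[70,0,105],[0,29,0]],[0,[80,0,95],[0,37,0]],[0,[80,0,85],[0,45,0]],[0,[80,0,77],[0,50,0]],[0,[80,0,77],[0,50,0]],[0,[80,0,77],[0,50,0]],[0,[80,0,77],[0,50,0]]]}}

```text
clock: 21.2
tool_pos: [0.5904, -0.2033, 0.1824]
tool_rot: [-3.138, -0.751, -3.139]
ft_force: [0.2, 0.1, 0.7]
gripper_width: 0.0001
finger_force: 0.0
```

```bash
python3 st.py; python3 - <<'E'
from h import *
t,s=shots()
for p in(t,s): print([(np.round(d["box"],1).tolist(),round(d["score"],2)) for d in imaging.boxes_of(p,"gauge")])
E
```

```text
21.2 pos [ 0.5904 -0.2033  0.1824] z [-0.6825 -0.0061 -0.7308] y [-0.0057  1.     -0.003 ]
j [-0.3532  1.2153  1.2646  2.338  -0.2442 -0.2657] F [0.1854 0.0946 0.7431] M [-0.0421 -0.5977  0.0342] w 0.0001429626676168016 ff 0.0
[([181.5, 254.6, 193.5, 281.4], 0.7), ([112.5, 87.8, 155.3, 133.8], 0.59), ([138.6, 155.8, 226.2, 238.9], 0.3)]
[([152.6, 243.1, 173.3, 291.0], 0.59), ([359.9, 191.6, 396.8, 227.9], 0.57), ([248.9, 141.3, 263.0, 162.4], 0.56)]
```

Request:
{"api": "drive_tool", "payload": {"increments": [[0,[10,-3,5],[0,-6,0]],[0,[10,-6,5],[0,-12,0]],[0,[5,-10,0],[0,-17,0]],[0,[0,-10,-10],[0,-17,0]],[0,[-4,-10,-20],[0,-17,0]],[0,[-4,-10,-20],[0,-17,0]],[0,[-4,-10,-20],[0,-17,0]]]}}

```text
clock: 22.1
tool_pos: [0.5871, -0.2138, 0.1652]
tool_rot: [-3.134, -0.45, -3.141]
ft_force: [0.9, -0.2, 0.3]
gripper_width: -0.0001
finger_force: 0.0
```

```bash
python3 st.py
```

```text
22.1 pos [ 0.5871 -0.2138  0.1652] z [-0.435  -0.0079 -0.9004] y [-0.0041  1.     -0.0068]
j [-0.3996  0.821   0.5768  1.7425 -0.1775 -0.3645] F [ 0.9353 -0.1917  0.2568] M [-0.0074 -0.3849 -0.0225] w -0.00012227555893395747 ff 0.0
```

Request:
{"api": "drive_tool", "payload": {"increments": [[0,[-5,0,-5],[0,0,0]],[0,[-10,0,-10],[0,0,0]],[0,[-14,0,-14],[0,0,0]],[0,[-14,0,-14],[0,0,0]]]}}

```text
clock: 22.5
tool_pos: [0.5732, -0.2137, 0.1496]
tool_rot: [-3.134, -0.452, -3.14]
ft_force: [-0.4, -0.9, 1.9]
gripper_width: 0.0001
finger_force: 0.5
```

Request:
{"api": "drive_tool", "payload": {"increments": [[0,[-1.5,0,-1.5],[0,0,0]],[0,[-3,0,-3],[0,0,0]],[0,[-4,0,-4],[0,0,0]],[0,[-4,0,-4],[0,0,0]]]}}

```text
clock: 22.9
tool_pos: [0.5705, -0.2139, 0.1476]
tool_rot: [-3.133, -0.448, -3.141]
ft_force: [4.0, -0.1, 11.3]
gripper_width: 0.0
finger_force: 4.8
```

```bash
python3 st.py
```

```text
22.9 pos [ 0.5705 -0.2139  0.1476] z [-0.433  -0.0094 -0.9013] y [-0.0049  1.     -0.0081]
j [-0.4085  0.7856  0.4673  1.6643 -0.1816 -0.3736] F [ 3.9564 -0.1016 11.312 ] M [ 0.0206 -0.0985 -0.0338] w 4.4770854009288756e-05 ff 4.7775243781507015
```

Contact is on the head's edge, so the push points mostly down the gauge's length. I'll back off, go lower, and press on the display instead.

Request:
{"api": "drive_tool", "payload": {"increments": [[0,[10,0,8],[0,0,0]],[0,[22,0,8],[0,0,0]],[0,[30,0,0],[0,0,0]],[0,[30,0,-8],[0,0,0]],[0,[30,0,-8],[0,0,0]],[0,[30,0,-8],[0,0,0]]]}}

```text
clock: 23.5
tool_pos: [0.5978, -0.2133, 0.1357]
tool_rot: [-3.137, -0.456, -3.14]
ft_force: [-0.1, -0.2, -0.4]
gripper_width: 0.0003
finger_force: 0.0
```

```bash
python3 st.py; python3 - <<'E'
from h import *
t,s=shots(); cv2.imwrite("pics/push.png",np.hstack([crop(t,372,172,72,54),crop(s,180,255,88,66)]))
E
```

```text
23.5 pos [ 0.5978 -0.2133  0.1357] z [-0.4402 -0.006  -0.8979] y [-0.0043  1.     -0.0046]
j [-0.3932  0.8627  0.5832  1.7145 -0.1751 -0.3587] F [-0.1331 -0.1528 -0.4205] M [ 0.0339 -0.4382  0.0232] w 0.000333081172629097 ff 0.0
```

View pics/push.png

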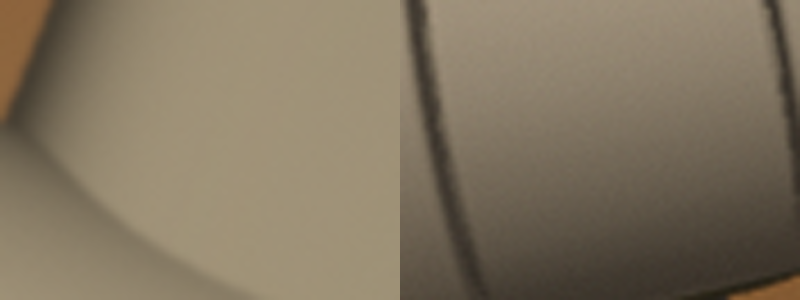

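The arm fills both views, so the crop shows nothing of the gauge. Pushing by force from here.

Request:
{"api": "drive_tool", "payload": {"increments": [[0,[-4,0,-1],[0,0,0]],[0,[-8,0,-2],[0,0,0]],[0,[-12,0,-3],[0,0,0]],[0,[-12,0,-3],[0,0,0]]]}}

```text
clock: 24.0
tool_pos: [0.5859, -0.2135, 0.1339]
tool_rot: [-3.136, -0.454, -3.14]
ft_force: [-0.5, 0.2, 0.2]
gripper_width: -0.0
finger_force: 0.0
```

Request:
{"api": "drive_tool", "payload": {"increments": [[0,[-2,0,-1],[0,0,0]],[0,[-4,0,-2],[0,0,0]],[0,[-4,0,-2],[0,0,0]]]}}

```text
clock: 24.3
tool_pos: [0.5823, -0.2134, 0.1315]
tool_rot: [-3.136, -0.454, -3.14]
ft_force: [0.7, 0.7, 0.8]
gripper_width: -0.0
finger_force: 0.0
```

Request:
{"api": "drive_tool", "payload": {"increments": [[0,[-2,0,-1],[0,0,0]],[0,[-3,0,-2],[0,0,0]],[0,[-3,0,-2],[0,0,0]]]}}

```text
clock: 24.6
tool_pos: [0.5804, -0.2135, 0.1304]
tool_rot: [-3.135, -0.451, -3.14]
ft_force: [2.6, 1.0, 3.0]
gripper_width: 0.0001
finger_force: 1.9
```

Request:
{"api": "drive_tool", "payload": {"increments": [[0,[-1,0,-0.7],[0,0,0]],[0,[-2,0,-1.4],[0,0,0]],[0,[-2,0,-1.4],[0,0,0]]]}}

```text
clock: 24.9
tool_pos: [0.5799, -0.2135, 0.1303]
tool_rot: [-3.134, -0.447, -3.14]
ft_force: [7.5, 0.4, 9.5]
gripper_width: 0.0
finger_force: 5.6
```

Request:
{"api": "drive_tool", "payload": {"increments": [[0,[-1,0,-0.7],[0,0,0]],[0,[-2,0,-1.4],[0,0,0]],[0,[-2,0,-1.4],[0,0,0]]]}}

```text
clock: 25.2
tool_pos: [0.5754, -0.2135, 0.1272]
tool_rot: [-3.135, -0.454, -3.14]
ft_force: [2.3, 0.3, 4.5]
gripper_width: 0.0001
finger_force: 1.9
```

Request:
{"api": "drive_tool", "payload": {"increments": [[0,[-1,0,-0.7],[0,0,0]],[0,[-2,0,-1.4],[0,0,0]],[0,[-2,0,-1.4],[0,0,0]]]}}

```text
clock: 25.5
tool_pos: [0.5732, -0.2135, 0.1252]
tool_rot: [-3.136, -0.454, -3.14]
ft_force: [0.1, -0.2, 4.6]
gripper_width: -0.0003
finger_force: 1.4
```

Request:
{"api": "drive_tool", "payload": {"increments": [[0,[-1,0,-1],[0,0,0]],[0,[-2,0,-2],[0,0,0]],[0,[-2,0,-2],[0,0,0]]]}}

```text
clock: 25.8
tool_pos: [0.5713, -0.2135, 0.1232]
tool_rot: [-3.136, -0.454, -3.14]
ft_force: [0.2, -0.5, 3.3]
gripper_width: -0.0
finger_force: 1.4
```

Request:
{"api": "drive_tool", "payload": {"increments": [[0,[-1,0,-1],[0,0,0]],[0,[-2,0,-2],[0,0,0]],[0,[-2,0,-2],[0,0,0]]]}}

```text
clock: 26.1
tool_pos: [0.5694, -0.2135, 0.1214]
tool_rot: [-3.136, -0.454, -3.14]
ft_force: [1.3, -0.1, 3.9]
gripper_width: 0.0003
finger_force: 1.6
```

Request:
{"api": "drive_tool", "payload": {"increments": [[0,[-1,0,-1],[0,0,0]],[0,[-1.5,0,-1.5],[0,0,0]],[0,[-1.5,0,-1.5],[0,0,0]]]}}

```text
clock: 26.4
tool_pos: [0.568, -0.2135, 0.1201]
tool_rot: [-3.135, -0.454, -3.14]
ft_force: [1.2, 0.7, 5.2]
gripper_width: 0.0001
finger_force: 1.9
```

Request:
{"api": "drive_tool", "payload": {"increments": [[0,[-1,0,-1],[0,0,0]],[0,[-1.5,0,-1.5],[0,0,0]],[0,[-1.5,0,-1.5],[0,0,0]]]}}

```text
clock: 26.7
tool_pos: [0.5665, -0.2135, 0.1187]
tool_rot: [-3.135, -0.454, -3.14]
ft_force: [0.5, 0.1, 5.5]
gripper_width: 0.0002
finger_force: 2.2
```

Request:
{"api": "drive_tool", "payload": {"increments": [[0,[-1,0,-1],[0,0,0]],[0,[-1,0,-1],[0,0,0]]]}}

```text
clock: 26.9
tool_pos: [0.5654, -0.2135, 0.1177]
tool_rot: [-3.135, -0.454, -3.14]
ft_force: [0.7, -0.4, 5.9]
gripper_width: -0.0003
finger_force: 2.2
```

Request:
{"api": "drive_tool", "payload": {"increments": [[0,[-1,0,-1],[0,0,0]],[0,[-1,0,-1],[0,0,0]]]}}

```text
clock: 27.1
tool_pos: [0.5645, -0.2134, 0.1161]
tool_rot: [-3.136, -0.454, -3.14]
ft_force: [1.4, 1.1, 2.2]
gripper_width: 0.0001
finger_force: 1.1
```

Request:
{"api": "drive_tool", "payload": {"increments": [[0,[-0.5,0,-0.5],[0,0,0]],[0,[-0.5,0,-0.5],[0,0,0]]]}}

```text
clock: 27.3
tool_pos: [0.5645, -0.2134, 0.1161]
tool_rot: [-3.135, -0.453, -3.14]
ft_force: [2.7, -0.2, 4.1]
gripper_width: 0.0002
finger_force: 2.4
```

Request:
{"api": "drive_tool", "payload": {"increments": [[0,[-0.5,0,-0.5],[0,0,0]],[0,[-0.5,0,-0.5],[0,0,0]]]}}

```text
clock: 27.5
tool_pos: [0.5644, -0.2134, 0.116]
tool_rot: [-3.135, -0.451, -3.14]
ft_force: [3.0, 0.9, 6.6]
gripper_width: 0.0002
finger_force: 3.6
```

The force dropped at the seated depth, and further travel then met a hard stop, so the catch has probably clicked. Backing off to check.

Request:
{"api": "drive_tool", "payload": {"increments": [[0,[5,0,5],[0,0,0]],[0,[20,0,25],[0,0,0]],[0,[30,0,60],[0,-5,0]],[0,[20,40,100],[0,-12,0]],[0,[0,90,130],[0,-20,0]],[0,[-20,140,150],[0,-25,0]],[0,[-20,190,150],[0,-25,0]],[0,[-20,240,150],[0,-25,0]],[0,[-20,290,150],[0,-25,0]],[0,[-20,310,150],[0,-25,0]],[0,[-20,310,150],[0,-25,0]],[0,[-20,310,150],[0,-25,0]]]}}

```text
clock: 28.7
tool_pos: [0.5432, 0.0976, 0.265]
tool_rot: [-3.134, -0.019, -3.137]
ft_force: [0.9, -0.3, -0.4]
gripper_width: 0.0001
finger_force: 0.0
```

```bash
python3 st.py; python3 - <<'E'
from h import *
t,s=shots()
S=np.array([.578,-.2135,.024]); r=.5**.5; ux=np.array([-r,0,r]); uz=np.array([r,0,r]); uy=np.array([0,1,0])
def mod(v):
    a_=v[0]; u=np.cos(a_)*ux+np.sin(a_)*uz; n=-np.sin(a_)*ux+np.cos(a_)*uz
    return np.array([S+np.array([0,v[1],0])+(.018*np.tan(a_)+v[2])*ux+l*u+y*uy+w*n for l in(0,.11) for y in(-.024,.024) for w in(0,.028)])
red=lambda h:((h[...,0]<6)|(h[...,0]>172))&(h[...,1]>150)
for p,nm in((t,"top"),(s,"scene")):
    c=proj(p,mod([0,0,0])); print(nm,"pred seated",c.min(0),c.max(0))
    for d in imaging.silhouettes(p,"gauge"):
        x=np.array(d["box"]); print(np.round(x,1),round(d["score"],2))
        if abs(x[:2]+x[2:]-c.min(0)-c.max(0)).max()<30:
            ys,xs=np.nonzero(d["pixels"]); pts=np.c_[xs,ys].astype(float)
            r_=least_squares(lambda v:sup(proj(p,mod(v)))-sup(pts),[.1,0,0],loss="soft_l1",x_scale=[.1,.005,.005]); print("lean deg",np.degrees(r_.x[0]),r_.x[1:]*1000,r_.cost)
    m=hullpix(p,*((380,186,40,40) if nm=="top" else (159,240,30,30)),red); print("red",m.min(0),m.max(0),len(m))
cv2.imwrite("pics/fin.png",np.hstack([crop(t,372,172,72,54),crop(s,175,260,88,66)]))
E
```

```text
28.7 pos [0.5432 0.0976 0.265 ] z [-0.0186 -0.0073 -0.9998] y [-0.0043  1.     -0.0073]
j [ 0.0356  0.2815  0.0235  1.3317 -0.0067  0.0315] F [ 0.8667 -0.3488 -0.3837] M [-0.0219 -0.0108 -0.0283] w 8.296750378796353e-05 ff 0.0
top pred seated [356.1007 152.2251] [391.3069 192.7724]
[259.2 194.3 292.5 221.3] 0.71
[111.9 109.7 130.  135.2] 0.71
[359.1 149.5 394.2 191.7] 0.65
lean deg 3.606312715474604 [-0.619  0.17 ] 13.321311453820194
red [372.875 174.875] [387.125 196.875] 3818
scene pred seated [146.1851 234.4222] [192.4206 292.0171]
[149.7 235.8 193.2 292.8] 0.94
lean deg 21.91299993822448 [-0.6463  2.9291] 19.016867556143435
[360.6 189.7 395.3 225.7] 0.79
[227.2 139.3 263.4 163.5] 0.75
[216.2 187.9 256.7 226.4] 0.66
[145.9 235.7 194.2 297.4] 0.64
lean deg 3.4470083670837885 [-2.2443 -4.068 ] 164.00955171947473
red [151.125 235.625] [164.625 245.875] 1433
```

```bash
python3 - <<'E'
from h import *
S=np.array([.578,-.2135,.024]); r=.5**.5; ux=np.array([-r,0,r]); uz=np.array([r,0,r]); uy=np.array([0,1,0])
for n,(u0,u1,v0,v1) in(("top",(352,400,146,202)),("scene",(142,200,230,296))):
    p=imaging.camera(n); h=cv2.cvtColor(p["image"],cv2.COLOR_BGR2HSV).astype(int)
    for a in(0,20):
        a_=np.radians(a); u=np.cos(a_)*ux+np.sin(a_)*uz; m=-np.sin(a_)*ux+np.cos(a_)*uz
        print(n,a,"head display edge, tail display edge:",proj(p,np.array([S+.018*np.tan(a_)*ux+l*u+y*uy+.028*m for l in(.11,0) for y in(-.024,.024)])).round(0).tolist())
    for v in range(v0,v1,2):
        print(v,"".join("R" if (a<6 or a>172) and b>150 and c>60 else "o" if a<15 and b>205 else "W" if b<50 and c>110 else "k" if c<70 else "." for a,b,c in h[v,u0:u1]))
E
```

```text
top 0 head display edge, tail display edge: [[391.0, 182.0], [368.0, 182.0], [379.0, 152.0], [358.0, 152.0]]
top 20 head display edge, tail display edge: [[393.0, 164.0], [369.0, 164.0], [379.0, 152.0], [357.0, 152.0]]
146 ................................................
148 .............................k..................
150 kkkkkkkkkkkkkkkkkkkkkkkkkkkkkkk.................
152 kkkkkk.......................kk.................
154 ........ooooo...WWW....oooo...WW................
156 WWWWWW.ooooooo.........ooooo..WW................
158 WWWWWW.ooooo...........ooooo...W................
160 .WWWW..oooo.....o......oooRRo...W...............
162 .WWWW..ooooooooooooooooooooooo...W..............
164 ..WWW...oooooo....................W.............
166 ...WWW..ooooookk..............k...W.............
168 ...WWWW..ooooo.kkkkkkkkkkkkkkkkk...W............
170 k...WWW...ooooo.................k...W...........
172 ...WWWWW..ooooo.k................k..............
174 ...WWWWWW..ooooo.k..............................
176 kk.WWWWWW...ooooo.k......RRRRRRRRRRRo...........
178 kkk.WWWWWW..oooooo......RRRRR
[... 2204 characters left out ...]
WW.....
274 ........kkkkk.WWWWWW..ooooooooooo.....oooooooooo.WWWWWW...
276 ..........kkkkkWWWWWW..ooooooooooo....ooooooooooo.WWWWWW..
278 ...........kkkkk.WWWWW..ooooRRRRooooo..WWW.ooooooo.WWWWWW.
280 ............kkkkk.WWWWWW.ooooRRoooo..WWWWWW.oooooo.WWW....
282 ..............kkkkWWWWWWW.ooooooooo.WWWWWWW.ooo.....kkkkk.
284 ..............kkkkk.WWWWWW.oooooooo..WWWWW.oo...kkkkkkkkkk
286 ................kkkk.WWWWWW..oooooooooooo....kkkkkkkkkkk..
288 .................kkkkkWWWWWW..oooooooo....kkkkkkk...kk....
290 ..................kkkkkWWWWWW..oooo....kkkkkkkkk.k........
292 ....................kkkk.WWWWWWW....kkkkkkkk...kkk........
294 ....................kkkkk.WWWWWW.kkkkkkkk.k.k...........kk
```

In the top view the head edge lies at row 182, where the seated model puts it (a leaning gauge would show row 164). The catch is back at its rest pixels and overlaps the head, and the display faces out. Handing in.

```bash
python3 -c "
from station import close_job
print(close_job())"
```

```text
the job is handed in; nothing more can be done
None
```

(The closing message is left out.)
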